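Load a gel card into the incubator and set its timer to 15 minutes

TASK

Slide the green-foiled gel card straight up out of the rack by its top edge and, keeping it upright and never letting it fall, lower it fully home into any slot of the incubator block and let go. Then turn the incubator's timer dial to 15 minutes: the third click from the red zero mark, five minutes to a click. Leave the other cards, the stamps and the dropper bottles as they stand.

Things in the scene. Friction and masses are not known exactly. Their poses are not given: they have to be found in the camera images.
- card_green: Gel card, GREEN foil on its top edge and a green band: an upright plate 70 mm wide (x), 56 mm tall (z); lower 36 mm 5 mm thick (y) with a rounded bottom edge, upper 20 mm 8 mm thick: grip it there, across the thickness. Origin: middle of the bottom edge. Loose, about 35 g. Stands 24 mm deep in a rack slot, leaning up to 0.07 rad. This is the card to load.
- card_red: Gel card, red foil on its top edge and a red band: an upright plate 70 mm wide (x), 56 mm tall (z); lower 36 mm 5 mm thick (y) with a rounded bottom edge, upper 20 mm 8 mm thick: grip it there, across the thickness. Origin: middle of the bottom edge. Loose, about 35 g. Stands 24 mm deep in a rack slot, leaning up to 0.07 rad. A bystander.
- card_blue: Gel card, blue foil on its top edge and a blue band: an upright plate 70 mm wide (x), 56 mm tall (z); lower 36 mm 5 mm thick (y) with a rounded bottom edge, upper 20 mm 8 mm thick: grip it there, across the thickness. Origin: middle of the bottom edge. Loose, about 35 g. Stands 24 mm deep in a rack slot, leaning up to 0.07 rad. A bystander.
- rack: White card rack, 94 mm (x) x 116 mm (y) x 34 mm tall, fixed to the table. Five slots 74 mm long (x), 6.6 mm wide, 24 mm deep (floor 10 mm above the table) at y = -40, -20, 0, 20, 40 mm; the cards stand in the first, third and fifth in any order, 32 mm free between neighbours. Origin: centre of the underside.
- incubator: White bench incubator, 190 mm (x) x 300 mm (y) x 84 mm tall to its deck, fixed to the table. Front faces -x. Left (+y): aluminium block 110 x 110 mm, centre x = 0, y = 75 mm, top 88 mm above the table, four empty card slots. Right (-y): blue panel with the timer dial, axis at x = 0, y = -70 mm. Origin: centre of the underside.
- slot1 (a point): Centre of the mouth of slot 1 of the incubator block, at x = 0, y = 45 mm, 88 mm above the table. The slot is 74 mm long (incubator's x), 6.6 mm wide and 24 mm deep: a card that is home has its bottom edge 64 mm above the table and its top 120 mm. Any of the four slots will do.
- slot2 (a point): Centre of the mouth of slot 2 of the incubator block, at x = 0, y = 65 mm, 88 mm above the table. The slot is 74 mm long (incubator's x), 6.6 mm wide and 24 mm deep: a card that is home has its bottom edge 64 mm above the table and its top 120 mm. Any of the four slots will do.
- slot3 (a point): Centre of the mouth of slot 3 of the incubator block, at x = 0, y = 85 mm, 88 mm above the table. The slot is 74 mm long (incubator's x), 6.6 mm wide and 24 mm deep: a card that is home has its bottom edge 64 mm above the table and its top 120 mm. Any of the four slots will do.
- slot4 (a point): Centre of the mouth of slot 4 of the incubator block, at x = 0, y = 105 mm, 88 mm above the table. The slot is 74 mm long (incubator's x), 6.6 mm wide and 24 mm deep: a card that is home has its bottom edge 64 mm above the table and its top 120 mm. Any of the four slots will do.
- timer_dial (a joint): Timer dial angle (rad), vertical axis; grows CLOCKWISE seen from above. 0 = white pointer on the red zero mark, towards the incubator's +x. Twelve clicks pi/6 (5 minutes) apart from 0 to a stop at 5.76; 15 minutes = 1.571, pointer towards the incubator's -y. Let go, it springs to the nearest click; passing a click takes about 0.1 N m. Starts at 25 to 40 minutes (2.62 to 4.19): turn it back anticlockwise.
- dial_grip (a point): On the dial's axis, at the height to grip, 116 mm above the table. The grey dial has a round skirt of 48 mm diameter (its top 92 mm above the table) and an upright bar 42 mm long, 14 mm thick, its top 126 mm above the table: pinch the bar across its 14 mm. Site x: along the bar to its pointer end, y: across the bar. Around it 12 marks, one a click: quarter hours longer, zero red.
- dial_pointer (a point): Pointer end of the dial's grip bar: top of the bar, 21 mm from the axis. A white line on the bar's top and end marks it.
- stamp_black: Black self-inking desk stamp, 32 x 50 x 78 mm tall, standing loose on the table; origin at the centre of its underside. A bystander.
- stamp_yellow: Yellow self-inking desk stamp, 32 x 50 x 78 mm tall, standing loose on the table; origin at the centre of its underside. A bystander.
- stamp_blue: Blue self-inking desk stamp, 32 x 50 x 78 mm tall, standing loose on the table; origin at the centre of its underside. A bystander.
- dropper_red: Small white dropper bottle with a red tip, 28 mm diameter, 62 mm tall, loose on the table; origin at the centre of its underside. A bystander.
- dropper_white: Small amber dropper bottle with a white tip, 28 mm diameter, 62 mm tall, loose on the table; origin at the centre of its underside. A bystander.
Not all that is in view belongs to the job. What is shaped like the card_green but yellow is not meant. Several things look just like the rack: the one meant starts nearest to the robot's base.

How it is judged:
By the outcome, as a careful person would: the job done as asked, in the order asked, and still so for the second after the job is handed in, with the robot touching nothing.
It also fails if it takes over 72 s, if anything falls off the work surface, if the arm or the gripper's body presses on something with over 40 N, if the wrist force passes 120 N, or if a joint passes its speed limit or range.

ROBOT

A 6-joint arm with a two-finger parallel gripper is mounted at the origin on the work surface. World frame = base frame: x ahead of the robot, y to its left, z up, the work surface at z = 0. Lengths are in m, angles in degrees, forces in N, time in s.
With the tool pointing down it reaches from about 0.375 to 0.9 m from the base axis. Payload 3.1 kg.
Tool frame: the origin (TCP) lies on the centre line of the jaws, within the pads' length; the fingertips stand 25 mm ahead of it and the grasp point (between the pads) lies 6 mm ahead of it; z points along the fingers, y is the line along which they close (so a half turn about z gives the same grasp; the last joint's range is limited). The gripper opens to 87 mm and grips with 3 to 60 N. Pads are 19 mm wide; open, the fingers measure 117 mm over their backs; the gripper's body (75 mm by 190 mm) begins 51 mm behind the grasp point.
Start: joints at [62.137, 30.224, 82.088, -0, 67.689, -10.227], TCP at [0.189, 0.596, 0.216] pointing down, gripper open.
Joint ranges: [-176.69, 176.69], [-43.24, 126.21], [12.49, 139.97], [-82, 262], [0, 151.66], [-163.58, 163.58]. Speed limits (degrees/s): [159.86, 159.86, 180, 180, 180, 180].

INTERFACE

Orientations are given as a 3x3 rotation matrix whose columns are the frame's x, y, z axes.
In Python, from rig import read_state, capture, camera_params, hand_in gives the robot as it stands.
- The arm moves only by the tool apply_moves, never from a script. Its argument "rows" is a list of rows, each an object of numbers: "x", "y", "z": the shift along the tool's x, y, z in mm; "rx", "ry", "rz": the turn, a rotation vector about the tool's x, y, z in units of 6 degrees (1.0 is 6 degrees); "claw": the closure in counts, from 0 (fully open) to 255 (shut). A call has 1 to 10 rows; each row is the pose to reach, as a shift and turn from the pose commanded when the call began, along the tool's axes at that moment; what a row does not reach only later rows make up. A row lasts 1/8 s, in which the tool goes at most 62.5 mm and 10.7 degrees, less where a joint would pass 70% of its speed; a pose out of reach is approached as far as the arm can. A call with a gripper value outside its range is refused whole. The fingers move at their own pace and stop on an object; the grip force is fixed at half the most. Time passes only in rows, so rows that repeat a pose let the fingers close. It gives the time, the measured TCP pose, the force, the opening and the grip force at its end, in the units of the state.
- read_state(): the state, without advancing time (a new reading comes with each control period).
- capture(name): name is "scene" or "top" or "wrist"; returns (picture, depth): 384x512x3 uint8, red, green, blue; 384x512 float32, m along the optical axis (not along the pixel's ray), 0 where there is no reading.
- camera_params(name): a dict with "fx", "fy", "cx", "cy" (pixels), "D" ([k1, k2, p1, p2, k3] as OpenCV has them; the pictures are not rectified), "xyz" and "orientation" of the camera in the world. Camera axes: x right, y up, looking along -z (the intrinsics and any distortion apply to the point x, -y, -z); pixel columns grow to the right and rows downward; lengths in m; the calibration is good to about 2 mm. A picture is of the moment at which its call begins: read the wrist's pose just before it. camera_params takes no time and is no camera call; for the wrist camera it gives the pose at the moment of the call.
- hand_in(): hands the job in; it is judged then, once.
The state is a dict: "time_s": time; "joint_positions": joint angles; "qvel": joint speeds; "tau": joint torques, N m; "position": TCP position; "tcp_rot": TCP orientation; "force": force on the tool from outside, world axes, zero at the start; "moment": the same for the moment, N m; "opening": opening from 0.0 (shut) to 1.0 (fully open); "grasp_force": force on a finger pad.
Only numpy, scipy, OpenCV 4.12 (cv2) and the standard library are available. Lean on these libraries where they do the work, as an engineer would, in place of code of your own. Each camera call takes 0.05 s, during which the arm holds its last target. There are 200 camera calls.

## Working session

There is one attempt and no reset: what is moved stays moved. The work goes in short steps, Python scripts to look and compute and a tool call to move; the robot and the scene stay as the last step left them, time stands still between calls to the robot, and variables do not carry over. Pictures are saved under pics/ and viewed, at most 10 in all, crops included, and the job is handed in when it is done.

Besides the shell and the picture viewer there is one more tool, called after ">>>" as a command line: name --argument value ..., lists and objects as JSON in quotes. apply_moves: Moves the arm, as the interface text tells. Its arguments: {"type":"object","properties":{"rows":{"type":"array"}},"required":["rows"]}

```bash
ls; mkdir -p pics; cat > h.py <<'E'
import numpy as np, cv2, json
from rig import read_state, capture, camera_params
def save(name, fn):
    p=camera_params(name); s=read_state(); im,d=capture(name)
    cv2.imwrite(f'pics/{fn}.png', im[:,:,::-1]); np.savez(f'pics/{fn}.npz', im=im, d=d, **{k:np.array(v) for k,v in p.items() if not isinstance(v,str)})
    return im,d,p
def load(fn): 
    z=np.load(f'pics/{fn}.npz'); return z
def px2w(z,u,v,depth=None,plane=None):
    K=np.array([[z['fx'],0,z['cx']],[0,z['fy'],z['cy']],[0,0,1]],float)
    n=cv2.undistortPoints(np.array([[[u,v]]],float),K,np.array(z['D'],float))[0,0]
    r=np.array(z['orientation']).reshape(3,3)@np.array([n[0],-n[1],-1]); o=np.array(z['xyz'])
    if plane is not None: t=(plane-o[2])/r[2]
    else: t=depth if depth else float(z['d'][int(round(v)),int(round(u))])
    return o+r*t
def w2px(z,P):
    R=np.array(z['orientation']).reshape(3,3); c=R.T@(np.array(P)-z['xyz']); c=c*np.array([1,-1,-1])
    K=np.array([[z['fx'],0,z['cx']],[0,z['fy'],z['cy']],[0,0,1]],float)
    return cv2.projectPoints(c.reshape(1,1,3),np.zeros(3),np.zeros(3),K,np.array(z['D'],float))[0].ravel()
E
python3 - <<'E'
from h import *
a=save('top','top1')[0]; b=save('scene','scene1')[0]
for n in('top','scene'):print(camera_params(n)['xyz'],camera_params(n)['orientation'])
cv2.imwrite('pics/t.png',cv2.resize(a[:,:,::-1],(800,600),interpolation=cv2.INTER_CUBIC))
E
```

```text
pics
[ 0.40254731 -0.07057304  0.9791939 ] [[-0.02358808  0.98478511 -0.17216819]
 [-0.99952429 -0.01980824  0.02363968]
 [ 0.01986966  0.1726439   0.98478387]]
[ 0.85771661 -0.56694317  0.94304321] [[ 0.84999696 -0.43041054  0.30373005]
 [ 0.5267013   0.70480998 -0.4752143 ]
 [-0.00953473  0.56390572  0.82578413]]
```

View pics/t.png

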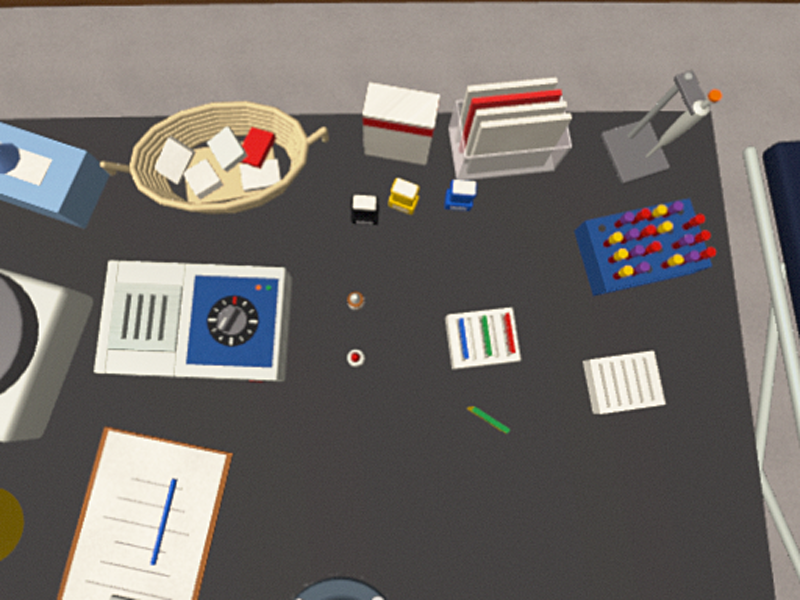

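View pics/scene1.png

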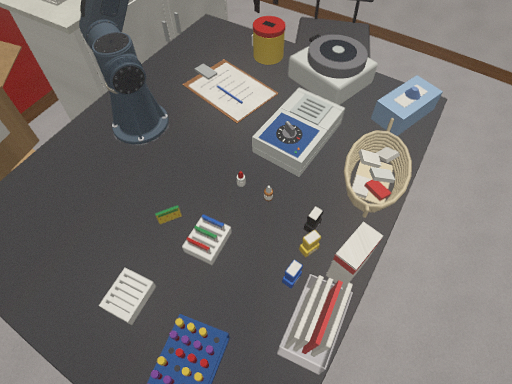

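The top view shows the incubator (dial at 232,320 in the 800×600 view) and the rack with blue, green and red cards (green at 487,336).

Things that could be mistaken for the target:
- The green-edged card lying on the table at (488,419) has a yellow body, so it is a decoy.
- The rack at (625,382) is empty and farther from the base.

I choose the green card at (487,336) and check it in a close crop.

```bash
python3 - <<'E'
from h import *
z=load('top1'); im=z['im'][:,:,::-1]
c1=cv2.resize(im[185:285,275:345],None,fx=6,fy=6,interpolation=cv2.INTER_CUBIC)[:600,:400]
c2=cv2.resize(im[160:250,55:190],(400,267),interpolation=cv2.INTER_CUBIC)
c=np.zeros((600,800,3),np.uint8); c[:,:c1.shape[1]]=c1[:, :400]; c[:267,400:]=c2
c3=cv2.resize(im[180:230,125:173],(320,333),interpolation=cv2.INTER_CUBIC); c[267:,400:720]=c3
cv2.imwrite('pics/c.png',c)
E
```

```text
(no output)
```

View pics/c.png

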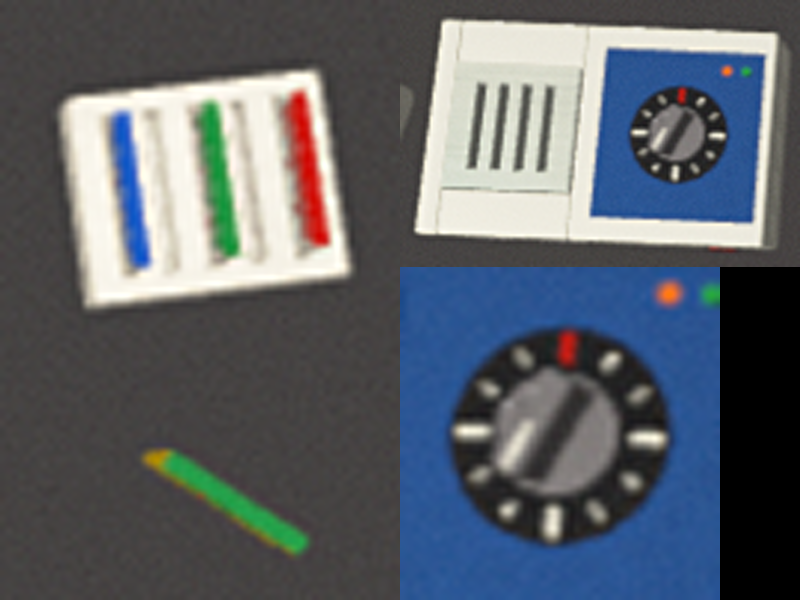

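The green card stands in the middle slot, with its foil running from px (310,202) to (313.5,228). The dial pointer sits at about 7 o'clock, which is 35 min.

```bash
python3 - <<'E'
from h import *
z=load('top1'); f=lambda u,v,h:px2w(z,u,v,plane=h)
np.set_printoptions(precision=4,suppress=True)
c=lambda x,y:(275+x/6,185+y/6)
for p in[(210,102),(231,256),(121,112),(141,268),(297,92),(320,245)]: print('card',f(*c(*p),.064))
for p in[(62,98),(322,70),(350,272),(87,304)]: print('rack',f(*c(*p),.034))
i=lambda x,y:(55+(x-400)/2.963,160+y/2.967)
for p in[(482,85),(472,168),(550,88),(541,170)]: print('slot',f(*i(*p),.088))
for p in[(443,20),(777,34),(762,246),(416,233)]: print('inc',f(*i(*p),.084))
d=lambda x,y:(125+(x-400)/6.667,180+(y-267)/6.66)
for p in[(559,437),(568,333),(551,540),(455,433),(664,439)]: print('dial',f(*d(*p),.085))
for p in[(530,420),(507,465)]: print('ptr',f(*d(*p),.126))
s=read_state();print(s['position'],s['tcp_rot']); p=camera_params('wrist')
R=np.array(s['tcp_rot']).reshape(3,3);print('cam in tool',R.T@(np.array(p['xyz'])-s['position']),R.T@np.array(p['orientation']).reshape(3,3),p['fx'])
E
```

```text
card [ 0.534  -0.2583  0.064 ]
card [ 0.4653 -0.2639  0.064 ]
card [ 0.5303 -0.2182  0.064 ]
card [ 0.4609 -0.2238  0.064 ]
card [ 0.5377 -0.2976  0.064 ]
card [ 0.4692 -0.3036  0.064 ]
rack [ 0.5416 -0.1961  0.034 ]
rack [ 0.5522 -0.3173  0.034 ]
rack [ 0.4588 -0.3243  0.034 ]
rack [ 0.4472 -0.2035  0.034 ]
slot [0.5777 0.3371 0.088 ]
slot [0.5049 0.3415 0.088 ]
slot [0.5739 0.2774 0.088 ]
slot [0.5019 0.2818 0.088 ]
inc [0.6381 0.3771 0.084 ]
inc [0.6195 0.0798 0.084 ]
inc [0.4329 0.0911 0.084 ]
inc [0.4502 0.3882 0.084 ]
dial [0.5304 0.1651 0.085 ]
dial [0.5715 0.1626 0.085 ]
dial [0.4903 0.1672 0.085 ]
dial [0.5328 0.2054 0.085 ]
dial [0.5288 0.1244 0.085 ]
ptr [0.5311 0.1652 0.126 ]
ptr [0.5145 0.1732 0.126 ]
[0.189  0.595  0.2148] [[-0.953   0.303  -0.001 ]
 [ 0.303   0.953  -0.0018]
 [ 0.0004 -0.002  -1.    ]]
cam in tool [ 0.0653  0.0009 -0.1697] [[-0.0003  0.9707  0.2403]
 [ 1.      0.0003 -0.    ]
 [-0.0001  0.2403 -0.9707]] 283.6842440269051
```

Estimates so far: card centre (0.500, -0.261) with yaw +4.6°; incubator yaw -3.5°, slot1 (0.538, 0.279), dial (0.531, 0.164). I move above the card by way of a midpoint.

>>> apply_moves --rows '[{"x":-200,"y":-160,"z":-10,"rz":8,"claw":190},{"x":-431,"y":-331,"z":-10,"rz":16.7,"claw":190},{"x":-431,"y":-331,"z":-10,"rz":16.7,"claw":190},{"x":-431,"y":-331,"z":-10,"rz":16.7,"claw":190},{"x":-431,"y":-331,"z":-10,"rz":16.7,"claw":190},{"x":-431,"y":-331,"z":-10,"rz":16.7,"claw":190},{"x":-431,"y":-331,"z":-10,"rz":16.7,"claw":190},{"x":-431,"y":-331,"z":-10,"rz":16.7,"claw":190},{"x":-431,"y":-331,"z":-10,"rz":16.7,"claw":190},{"x":-431,"y":-331,"z":-10,"rz":16.7,"claw":190}]'

```text
validation failed for argument at $.ro...
```

```bash
cat >> h.py <<'E'
def go(x,y,z,phi):
    """move (tool axes, mm, 6deg units) to TCP x,y,z, pointing down, tool y at angle phi deg"""
    from scipy.spatial.transform import Rotation as Ro
    s=read_state(); R=np.array(s['tcp_rot']).reshape(3,3); p=np.radians(phi)
    yv=np.array([np.cos(p),np.sin(p),0]); zv=np.array([0,0,-1.]); T=np.c_[np.cross(yv,zv),yv,zv]
    print('t',s['time_s'],'pos',np.round(s['position'],4),'phi',round(np.degrees(np.arctan2(R[1,1],R[0,1])),2),'q',np.round(s['joint_positions'],1),'open',s['opening'],'F',np.round(s['force'],1))
    print('shift',np.round(R.T@(np.array([x,y,z])-s['position'])*1000,1),'turn',np.round(Ro.from_matrix(R.T@T).as_rotvec(degrees=True)/6,2))
E
python3 -c "
from h import *
go(.4997,-.2611,.16,-85.4)"
```

```text
t 0.1 pos [0.189  0.595  0.2148] phi 72.36 q [ 62.1  30.3  82.1   0.   67.7 -10.2] open 1.0019139033550457 F [ 0.5 -0.  -0.7]
shift [-555.5 -721.6   56.1] turn [-1.000e-02  2.000e-02  2.629e+01]
```

>>> apply_moves --rows '[{"x":-60,"y":-46,"z":-10,"rx":0,"ry":0,"rz":1.7,"claw":190}]'

```text
time_s: 0.22
position: [0.2234, 0.5463, 0.2228]
tcp_rot: [[-0.884, 0.467, -0.001], [0.467, 0.884, 0.0], [0.001, 0.0, -1.0]]
force: [1.0, -1.3, -0.8]
opening: 0.948
grasp_force: 0.0
```

>>> apply_moves --rows '[{"x":-430,"y":-221,"z":0,"rx":0,"ry":0,"rz":15,"claw":190},{"x":-430,"y":-221,"z":0,"rx":0,"ry":0,"rz":15,"claw":190},{"x":-430,"y":-221,"z":0,"rx":0,"ry":0,"rz":15,"claw":190},{"x":-430,"y":-221,"z":0,"rx":0,"ry":0,"rz":15,"claw":190},{"x":-430,"y":-221,"z":0,"rx":0,"ry":0,"rz":15,"claw":190},{"x":-430,"y":-221,"z":0,"rx":0,"ry":0,"rz":15,"claw":190},{"x":-430,"y":-221,"z":0,"rx":0,"ry":0,"rz":15,"claw":190},{"x":-430,"y":-221,"z":0,"rx":0,"ry":0,"rz":15,"claw":190},{"x":-430,"y":-221,"z":0,"rx":0,"ry":0,"rz":15,"claw":190}]'

```text
time_s: 1.35
position: [0.5042, 0.1455, 0.2237]
tcp_rot: [[0.474, 0.88, 0.001], [0.88, -0.474, -0.001], [0.0, 0.001, -1.0]]
force: [-0.7, 1.2, 0.3]
opening: 0.252
grasp_force: 0.0
```

```bash
python3 -c "
from h import *
go(.4997,-.2611,.17,-85.4)"
```

```text
t 1.35 pos [0.5042 0.1455 0.2237] phi -28.3 q [ 3.9 21.9 95.9 -0.  62.1 32.2] open 0.25206260609528613 F [-0.7  1.2  0.3]
shift [-360.1  188.8   53.9] turn [ 0.01 -0.01  9.52]
```

>>> apply_moves --rows '[{"x":-360,"y":189,"z":30,"rx":0,"ry":0,"rz":9.5,"claw":190},{"x":-360,"y":189,"z":30,"rx":0,"ry":0,"rz":9.5,"claw":190},{"x":-360,"y":189,"z":30,"rx":0,"ry":0,"rz":9.5,"claw":190},{"x":-360,"y":189,"z":30,"rx":0,"ry":0,"rz":9.5,"claw":190},{"x":-360,"y":189,"z":30,"rx":0,"ry":0,"rz":9.5,"claw":190},{"x":-360,"y":189,"z":30,"rx":0,"ry":0,"rz":9.5,"claw":190},{"x":-360,"y":189,"z":30,"rx":0,"ry":0,"rz":9.5,"claw":190},{"x":-360,"y":189,"z":30,"rx":0,"ry":0,"rz":9.5,"claw":190},{"x":-360,"y":189,"z":30,"rx":0,"ry":0,"rz":9.5,"claw":190},{"x":-360,"y":189,"z":30,"rx":0,"ry":0,"rz":9.5,"claw":190}]'

```text
time_s: 2.6
position: [0.5007, -0.2564, 0.1939]
tcp_rot: [[0.996, 0.092, -0.001], [0.092, -0.996, 0.001], [-0.001, -0.001, -1.0]]
force: [-0.7, -0.1, 0.9]
opening: 0.257
grasp_force: 0.0
```

```bash
python3 -c "
from h import *
go(.4997,-.2611,.17,-85.4)
im,d,p=save('wrist','w1'); z=load('w1')
print(w2px(z,[.534,-.2583,.066]),w2px(z,[.4653,-.2639,.066]))
cv2.imwrite('pics/w1b.png',cv2.resize(im[:,:,::-1],(800,600)))"
```

```text
t 2.6 pos [ 0.5007 -0.2564  0.1939] phi -84.74 q [-38.5  27.   92.5   0.   60.6  46.2] open 0.25709332447163047 F [-0.7 -0.1  0.9]
shift [-1.4  4.7 23.9] turn [-0.01  0.01  0.11]
[260.04649678 153.53851835] [259.10865952 216.01180602]
```

View pics/w1b.png

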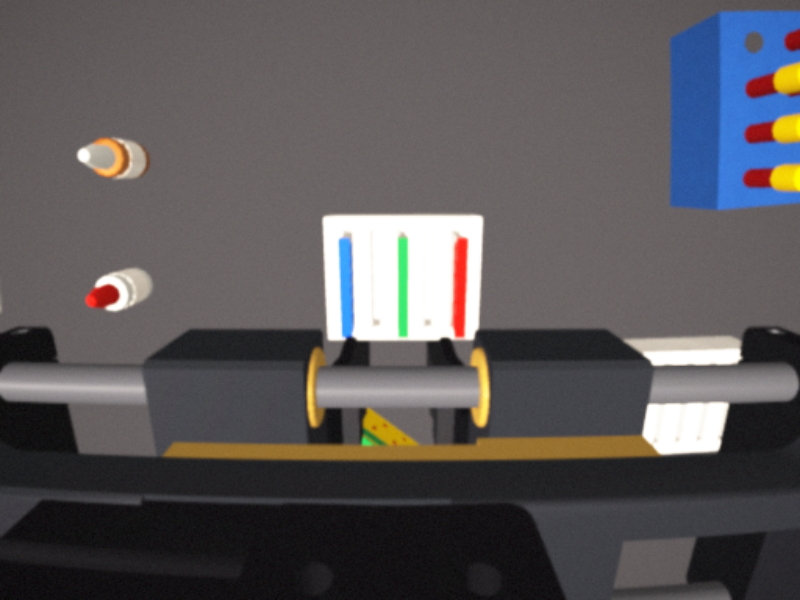

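The wrist view shows the green card's top at (403,237)-(403,336) in the 800×600 picture, within 2 mm of the estimate.

```bash
python3 -c "
from h import *
z=load('w1'); k=.64
im=z['im'].astype(int); m=(im[:,:,1]>im[:,:,0]+50)&(im[:,:,1]>im[:,:,2]+40); m[225:]=0
v,u=np.nonzero(m); print(len(u))
P=np.array([px2w(z,a,b,plane=.066) for a,b in zip(u,v)]); print(P.min(0),P.max(0),P.mean(0)); 
l=np.polyfit(P[:,0],P[:,1],1); c=(P[:,0].min()+P[:,0].max())/2; y=np.polyval(l,c); print(c,y,np.degrees(np.arctan(l[0])))
go(c,y,.066,-85.4)"
```

```text
384
[ 0.46605693 -0.26476773  0.066     ] [ 0.53559741 -0.252889    0.066     ] [ 0.50144636 -0.25869544  0.066     ]
0.5008271677650307 -0.25875347941779675 5.354968444960407
t 2.65 pos [ 0.5008 -0.2564  0.194 ] phi -84.73 q [-38.5  27.   92.5   0.   60.6  46.2] open 0.25538597324789675 F [-0.4  0.2 -0.1]
shift [ -0.2   2.4 128. ] turn [-0.01  0.    0.11]
```

>>> apply_moves --rows '[{"x":0,"y":3,"z":40,"rx":0,"ry":0,"rz":0.1,"claw":190},{"x":0,"y":3,"z":80,"rx":0,"ry":0,"rz":0.1,"claw":190},{"x":0,"y":3,"z":95,"rx":0,"ry":0,"rz":0.1,"claw":190},{"x":0,"y":3,"z":107,"rx":0,"ry":0,"rz":0.1,"claw":190},{"x":0,"y":3,"z":117,"rx":0,"ry":0,"rz":0.1,"claw":190},{"x":0,"y":3,"z":127,"rx":0,"ry":0,"rz":0.1,"claw":190},{"x":0,"y":3,"z":127,"rx":0,"ry":0,"rz":0.1,"claw":190}]'

```text
time_s: 3.52
position: [0.5009, -0.2609, 0.0666]
tcp_rot: [[0.997, 0.08, -0.001], [0.08, -0.997, 0.0], [-0.001, -0.0, -1.0]]
force: [-0.3, 0.3, 0.4]
opening: 0.254
grasp_force: 0.0
```

```bash
python3 -c "
from h import *
go(.5008,-.259,.066,-85.)"
```

```text
t 3.525 pos [ 0.5009 -0.2609  0.0666] phi -85.44 q [-38.8  37.9  97.7  -0.   44.5  46.6] open 0.25353769329803233 F [-0.3  0.3  0.4]
shift [ 0.  -1.9  0.6] turn [-0.    0.01 -0.07]
```

Close gently in y: the estimates span -0.2587 to -0.2611, so I shift back 1 mm and close.

>>> apply_moves --rows '[{"x":0,"y":-1,"z":0,"rx":0,"ry":0,"rz":0,"claw":200},{"x":0,"y":-1,"z":0,"rx":0,"ry":0,"rz":0,"claw":215},{"x":0,"y":-1,"z":0,"rx":0,"ry":0,"rz":0,"claw":225},{"x":0,"y":-1,"z":0,"rx":0,"ry":0,"rz":0,"claw":235},{"x":0,"y":-1,"z":0,"rx":0,"ry":0,"rz":0,"claw":255},{"x":0,"y":-1,"z":0,"rx":0,"ry":0,"rz":0,"claw":255},{"x":0,"y":-1,"z":0,"rx":0,"ry":0,"rz":0,"claw":255}]'

```text
time_s: 4.4
position: [0.501, -0.26, 0.0669]
tcp_rot: [[0.997, 0.08, -0.0], [0.08, -0.997, 0.0], [-0.0, -0.0, -1.0]]
force: [-0.4, -0.0, 0.5]
opening: 0.003
grasp_force: 0.0
```

```bash
python3 -c "
from h import *
im,d,p=save('wrist','w2'); s=save('scene','s2')[0]
c=np.zeros((600,800,3),np.uint8); c[:300,:400]=cv2.resize(im,(400,300)); c[:, 400:]=cv2.resize(s[170:290,160:240],(400,600),interpolation=cv2.INTER_CUBIC)
t=save('top','t2')[0]; c[300:,:400]=cv2.resize(t[185:260,270:370],(400,300),interpolation=cv2.INTER_CUBIC)
cv2.imwrite('pics/c2.png',c[:,:,::-1])"
```

```text
(no output)
```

View pics/c2.png

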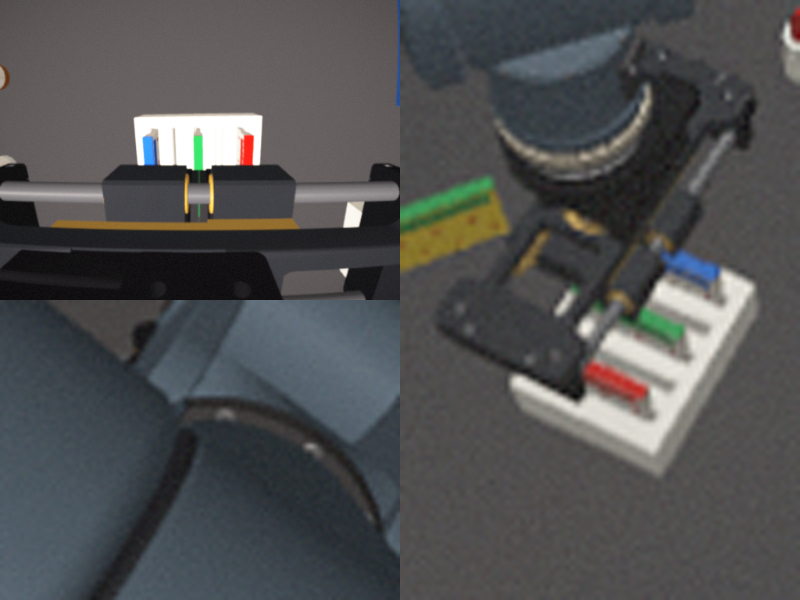

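>>> apply_moves --rows '[{"x":0,"y":0,"z":0,"rx":0,"ry":0,"rz":0,"claw":255},{"x":0,"y":0,"z":0,"rx":0,"ry":0,"rz":0,"claw":255},{"x":0,"y":0,"z":0,"rx":0,"ry":0,"rz":0,"claw":255}]'

```text
time_s: 4.92
position: [0.501, -0.26, 0.067]
tcp_rot: [[0.997, 0.08, 0.0], [0.08, -0.997, -0.0], [0.0, 0.0, -1.0]]
force: [-0.3, -0.3, -0.4]
opening: 0.004
grasp_force: 0.0
```

```bash
python3 -c "
from h import *
go(.5008,-.259,.066,-85.)
for n in('w1','w2'):
  z=load(n); im=z['im'].astype(int); m=(im[:,:,1]>im[:,:,0]+40)&(im[:,:,1]>im[:,:,2]+30)
  v,u=np.nonzero(m); 
  for r in range(v.min(),v.max()+1,6):
    uu=u[v==r]
    if len(uu): print(n,r,uu.min(),uu.max(), z['d'][r,uu].round(3)[:4], px2w(z,uu.mean(),r,depth=np.median(z['d'][r,uu])).round(4))
"
```

```text
t 4.925 pos [ 0.501 -0.26   0.067] phi -85.43 q [-38.8  37.8  97.7  -0.   44.5  46.7] open 0.004160384692237308 F [-0.3 -0.3 -0.4]
shift [-0.2 -1.   1. ] turn [ 0.   -0.   -0.07]
w1 152 255 260 [0.295 0.296 0.295 0.295] [ 0.5355 -0.2555  0.067 ]
w1 158 255 260 [0.297 0.298 0.297 0.298] [ 0.5291 -0.2561  0.0662]
w1 164 255 260 [0.297 0.299 0.298 0.299] [ 0.5229 -0.2567  0.0671]
w1 170 255 260 [0.299 0.301 0.301 0.301] [ 0.5165 -0.2573  0.0666]
w1 176 255 260 [0.302 0.302 0.302 0.302] [ 0.51   -0.2579  0.0666]
w1 182 255 260 [0.303 0.303 0.305 0.304] [ 0.5035 -0.2585  0.0667]
w1 188 255 260 [0.304 0.306 0.305 0.305] [ 0.4971 -0.2591  0.0671]
w1 194 255 260 [0.308 0.307 0.305 0.307] [ 0.4903 -0.2597  0.0665]
w1 200 255 260 [0.308 0.307 0.308 0.308] [ 0.4838 -0.2604  0.0672]
w1 206 255 260 [0.31  0.308 0.31  0.31 ] [ 0.4768 -0.261   0.0666]
w1 212 255 260 [0.311 0.311 0.311 0.312] [ 0.4701 -0.2616  0.067 ]
w1 278 234 237 [0.349 0.351 0.353 0.354] [ 0.3752 -0.2432  0.0485]
w1 284 232 238 [0.344 0.343 0.343 0.345] [ 0.3726 -0.2434  0.0579]
w2 174 248 258 [0.173 0.173 0.172 0.171] [ 0.5358 -0.2556  0.0671]
w2 180 248 259 [0.174 0.174 0.174 0.172] [ 0.532  -0.2562  0.0668]
w2 186 248 259 [0.174 0.175 0.174 0.173] [ 0.5282 -0.2565  0.0666]
w2 192 248 259 [0.176 0.176 0.176 0.176] [ 0.5244 -0.2568  0.0665]
w2 198 248 259 [0.176 0.175 0.176 0.176] [ 0.5207 -0.2571  0.067 ]
w2 204 248 259 [0.177 0.177 0.176 0.178] [ 0.5168 -0.2574  0.0668]
w2 210 248 259 [0.177 0.178 0.178 0.179] [ 0.513  -0.2577  0.067 ]
w2 216 248 259 [0.179 0.177 0.179 0.179] [ 0.509  -0.258   0.0671]
w2 264 254 255 [0.128 0.128] [ 0.5044 -0.259   0.1203]
w2 270 254 255 [0.127 0.128] [ 0.5019 -0.2592  0.1213]
w2 276 254 255 [0.128 0.128] [ 0.4991 -0.2595  0.1218]
```

>>> apply_moves --rows '[{"x":0,"y":0,"z":-4,"rx":0,"ry":0,"rz":0,"claw":255},{"x":0,"y":0,"z":-8,"rx":0,"ry":0,"rz":0,"claw":255},{"x":0,"y":0,"z":-8,"rx":0,"ry":0,"rz":0,"claw":255}]'

```text
time_s: 5.3
position: [0.5014, -0.2602, 0.0755]
tcp_rot: [[0.997, 0.08, 0.001], [0.08, -0.997, -0.001], [0.001, 0.001, -1.0]]
force: [0.2, 0.6, -0.3]
opening: 0.007
grasp_force: 0.0
```

```bash
python3 -c "
from h import *
save('wrist','w3')
z=load('w3'); im=z['im'].astype(int); m=(im[:,:,1]>im[:,:,0]+40)&(im[:,:,1]>im[:,:,2]+30)
v,u=np.nonzero(m); 
for r in range(v.min(),v.max()+1,8):
    uu=u[v==r]
    if len(uu): print(r,uu.min(),uu.max(), px2w(z,uu.mean(),r,depth=np.median(z['d'][r,uu])).round(4))
for r in (225,262,270,278): print(r,[(int(im[r,c].sum()//3),round(float(z['d'][r,c]),3)) for c in range(238,272,2)])
print(im[270,254])
"
```

```text
172 248 258 [ 0.5358 -0.2559  0.0671]
180 248 258 [ 0.5306 -0.2563  0.0669]
188 248 258 [ 0.5253 -0.2567  0.0669]
196 248 258 [ 0.52   -0.2571  0.0669]
204 248 258 [ 0.5148 -0.2575  0.0674]
212 248 258 [ 0.5091 -0.258   0.0668]
268 254 255 [ 0.503  -0.2594  0.1295]
225 [(104, 0.082), (98, 0.083), (37, 0.152), (24, 0.154), (31, 0.157), (27, 0.158), (29, 0.157), (29, 0.157), (50, 0.156), (35, 0.158), (25, 0.157), (28, 0.0), (26, 0.157), (23, 0.153), (36, 0.153), (133, 0.086), (136, 0.081)]
262 [(186, 0.078), (117, 0.081), (57, 0.114), (72, 0.124), (76, 0.124), (78, 0.123), (78, 0.125), (81, 0.125), (99, 0.128), (83, 0.124), (78, 0.123), (76, 0.124), (74, 0.125), (74, 0.124), (67, 0.124), (167, 0.087), (199, 0.079)]
270 [(169, 0.081), (110, 0.08), (33, 0.113), (66, 0.125), (77, 0.125), (73, 0.124), (76, 0.125), (78, 0.126), (100, 0.127), (82, 0.125), (75, 0.124), (77, 0.124), (73, 0.124), (71, 0.125), (49, 0.123), (136, 0.105), (188, 0.081)]
278 [(31, 0.086), (25, 0.096), (25, 0.112), (67, 0.127), (75, 0.126), (74, 0.126), (78, 0.127), (77, 0.126), (86, 0.127), (77, 0.127), (76, 0.125), (73, 0.126), (75, 0.125), (74, 0.126), (40, 0.122), (36, 0.106), (50, 0.092)]
[ 72 141  87]
```

```bash
python3 -c "
from h import *
for n in('w2','w3'):
  z=load(n); im=z['im']
  for c in (247,254,260): print(n,c,[(r,tuple(int(q) for q in im[r,c]),*px2w(z,c,r)[[0,2]].round(3)) for r in range(208,232,2)])
im=load('w3')['im']; cv2.imwrite('pics/c3.png',cv2.resize(im[150:300,180:330,::-1],(600,600),interpolation=cv2.INTER_CUBIC))
"
```

```text
w2 247 [(208, (253, 255, 250), np.float64(0.504), np.float64(0.035)), (210, (253, 255, 250), np.float64(0.503), np.float64(0.036)), (212, (253, 255, 249), np.float64(0.501), np.float64(0.035)), (214, (252, 254, 248), np.float64(0.499), np.float64(0.035)), (216, (249, 252, 241), np.float64(0.497), np.float64(0.034)), (218, (104, 105, 90), np.float64(0.51), np.float64(0.076)), (220, (25, 26, 29), np.float64(0.511), np.float64(0.08)), (222, (25, 26, 26), np.float64(0.511), np.float64(0.084)), (224, (29, 26, 30), np.float64(0.511), np.float64(0.087)), (226, (29, 28, 29), np.float64(0.511), np.float64(0.09)), (228, (26, 27, 28), np.float64(0.51), np.float64(0.092)), (230, (31, 31, 28), np.float64(0.511), np.float64(0.097))]
w2 254 [(208, (57, 232, 111), np.float64(0.515), np.float64(0.068)), (210, (55, 233, 107), np.float64(0.513), np.float64(0.068)), (212, (59, 234, 114), np.float64(0.512), np.float64(0.067)), (214, (58, 234, 111), np.float64(0.51), np.float64(0.066)), (216, (49, 225, 100), np.float64(0.509), np.float64(0.066)), (218, (40, 106, 56), np.float64(0.511), np.float64(0.077)),
[... 2571 characters left out ...]
.float64(0.502), np.float64(0.034)), (210, (255, 255, 254), np.float64(0.501), np.float64(0.035)), (212, (255, 255, 254), np.float64(0.499), np.float64(0.034)), (214, (255, 255, 254), np.float64(0.497), np.float64(0.034)), (216, (254, 255, 252), np.float64(0.495), np.float64(0.033)), (218, (116, 121, 104), np.float64(0.512), np.float64(0.086)), (220, (35, 33, 33), np.float64(0.512), np.float64(0.088)), (222, (34, 31, 33), np.float64(0.512), np.float64(0.092)), (224, (29, 30, 28), np.float64(0.512), np.float64(0.096)), (226, (36, 37, 37), np.float64(0.512), np.float64(0.099)), (228, (29, 28, 29), np.float64(0.512), np.float64(0.102)), (230, (33, 27, 30), np.float64(0.512), np.float64(0.105))]
```

View pics/c3.png

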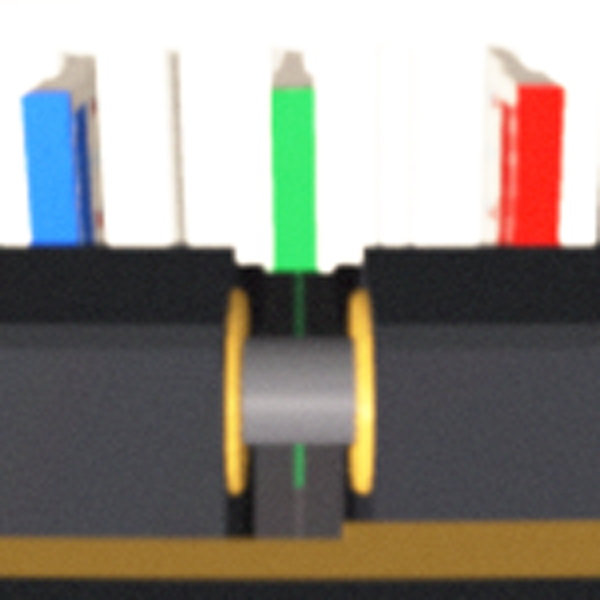

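The picture shows the shut fingers ending about 10 mm above the reported TCP height, instead of 25 mm below it. They closed in the air over the card, which has not moved. I reopen them and descend 35 mm deeper in small steps, watching the force.

>>> apply_moves --rows '[{"x":0,"y":0,"z":0,"rx":0,"ry":0,"rz":0,"claw":190},{"x":0,"y":0,"z":0,"rx":0,"ry":0,"rz":0,"claw":190},{"x":0,"y":-1,"z":0,"rx":0,"ry":0,"rz":0,"claw":190},{"x":0,"y":-1,"z":5,"rx":0,"ry":0,"rz":0,"claw":190},{"x":0,"y":-1,"z":12,"rx":0,"ry":0,"rz":0,"claw":190},{"x":0,"y":-1,"z":19,"rx":0,"ry":0,"rz":0,"claw":190},{"x":0,"y":-1,"z":24,"rx":0,"ry":0,"rz":0,"claw":190}]'

```text
time_s: 6.22
position: [0.5007, -0.2588, 0.0502]
tcp_rot: [[0.997, 0.08, -0.001], [0.08, -0.997, 0.001], [-0.001, -0.001, -1.0]]
force: [-0.3, -0.2, -1.0]
opening: 0.255
grasp_force: 0.0
```

```bash
python3 -c "
from h import *
save('wrist','w4')
for n in ('w1','w4'):
  z=load(n)
  for c in (226,286): 
    col=[px2w(z,c,r) for r in range(214,232)]; print(n,c,[(tuple(p.round(3))) for p in col[::3]])
go(.501,-.2588,.031,-85.2)
"
```

```text
w1 226 [(np.float64(0.453), np.float64(-0.225), np.float64(0.034)), (np.float64(0.51), np.float64(-0.238), np.float64(0.206)), (np.float64(0.511), np.float64(-0.238), np.float64(0.212)), (np.float64(0.51), np.float64(-0.239), np.float64(0.214)), (np.float64(0.51), np.float64(-0.239), np.float64(0.217)), (np.float64(0.51), np.float64(-0.24), np.float64(0.223))]
w1 286 [(np.float64(0.46), np.float64(-0.298), np.float64(0.034)), (np.float64(0.514), np.float64(-0.273), np.float64(0.206)), (np.float64(0.514), np.float64(-0.272), np.float64(0.211)), (np.float64(0.514), np.float64(-0.272), np.float64(0.216)), (np.float64(0.514), np.float64(-0.271), np.float64(0.221)), (np.float64(0.514), np.float64(-0.271), np.float64(0.226))]
w4 226 [(np.float64(0.495), np.float64(-0.236), np.float64(0.011)), (np.float64(0.511), np.float64(-0.241), np.float64(0.062)), (np.float64(0.511), np.float64(-0.241), np.float64(0.068)), (np.float64(0.51), np.float64(-0.241), np.float64(0.071)), (np.float64(0.51), np.float64(-0.242), np.float64(0.074)), (np.float64(0.51), np.float64(-0.242), np.float64(0.078))]
w4 286 [(np.float64(0.499), np.float64(-0.283), np.float64(0.011)), (np.float64(0.514), np.float64(-0.276), np.float64(0.063)), (np.float64(0.514), np.float64(-0.275), np.float64(0.068)), (np.float64(0.514), np.float64(-0.274), np.float64(0.073)), (np.float64(0.514), np.float64(-0.274), np.float64(0.077)), (np.float64(0.513), np.float64(-0.274), np.float64(0.081))]
t 6.275 pos [ 0.5004 -0.2587  0.0497] phi -85.44 q [-38.7  39.4  98.2  -0.   42.4  46.7] open 0.25422065236878777 F [-0.6  0.3 -0.9]
shift [ 0.6  0.2 18.7] turn [-0.01  0.01 -0.04]
```

>>> apply_moves --rows '[{"x":0.5,"y":0,"z":5,"rx":0,"ry":0,"rz":0,"claw":190},{"x":0.5,"y":0,"z":10,"rx":0,"ry":0,"rz":0,"claw":190},{"x":0.5,"y":0,"z":15,"rx":0,"ry":0,"rz":0,"claw":190},{"x":0.5,"y":0,"z":19,"rx":0,"ry":0,"rz":0,"claw":190},{"x":0.5,"y":0,"z":19,"rx":0,"ry":0,"rz":0,"claw":205},{"x":0.5,"y":0,"z":19,"rx":0,"ry":0,"rz":0,"claw":220},{"x":0.5,"y":0,"z":19,"rx":0,"ry":0,"rz":0,"claw":235},{"x":0.5,"y":0,"z":19,"rx":0,"ry":0,"rz":0,"claw":255},{"x":0.5,"y":0,"z":19,"rx":0,"ry":0,"rz":0,"claw":255}]'

```text
time_s: 7.4
position: [0.5016, -0.2592, 0.0321]
tcp_rot: [[0.997, 0.08, 0.0], [0.08, -0.997, -0.0], [0.0, 0.001, -1.0]]
force: [-0.8, -0.5, 0.0]
opening: 0.092
grasp_force: 30.0
```

Gripped: opening 8 mm, 30 N. Lifting straight up.

>>> apply_moves --rows '[{"x":0,"y":0,"z":-4,"rx":0,"ry":0,"rz":0,"claw":255},{"x":0,"y":0,"z":-10,"rx":0,"ry":0,"rz":0,"claw":255},{"x":0,"y":0,"z":-18,"rx":0,"ry":0,"rz":0,"claw":255},{"x":0,"y":0,"z":-28,"rx":0,"ry":0,"rz":0,"claw":255},{"x":0,"y":0,"z":-45,"rx":0,"ry":0,"rz":0,"claw":255},{"x":0,"y":0,"z":-70,"rx":0,"ry":0,"rz":0,"claw":255},{"x":0,"y":0,"z":-100,"rx":0,"ry":0,"rz":0,"claw":255},{"x":0,"y":0,"z":-130,"rx":0,"ry":0,"rz":0,"claw":255},{"x":0,"y":0,"z":-130,"rx":0,"ry":0,"rz":0,"claw":255}]'

```text
time_s: 8.52
position: [0.503, -0.2599, 0.1653]
tcp_rot: [[0.997, 0.08, 0.005], [0.08, -0.997, -0.004], [0.005, 0.004, -1.0]]
force: [-0.5, 0.1, -0.7]
opening: 0.088
grasp_force: 30.0
```

```bash
python3 -c "
from h import *
go(.538,.279,.16,-93.5)"
```

```text
t 8.525 pos [ 0.503  -0.2599  0.1653] phi -85.43 q [-38.6  29.3  93.9   0.   56.5  46.8] open 0.08767632473823873 F [-0.5  0.1 -0.7]
shift [  77.8 -534.4    3.3] turn [ 0.04 -0.05  1.34]
```

>>> apply_moves --rows '[{"x":4,"y":-25,"z":0,"rx":0,"ry":0,"rz":0,"claw":255},{"x":10,"y":-70,"z":0,"rx":0,"ry":0,"rz":0.1,"claw":255},{"x":18,"y":-125,"z":0,"rx":0,"ry":0,"rz":0.3,"claw":255},{"x":26,"y":-180,"z":0,"rx":0,"ry":0,"rz":0.5,"claw":255},{"x":34,"y":-235,"z":0,"rx":0,"ry":0,"rz":0.7,"claw":255},{"x":42,"y":-290,"z":0,"rx":0,"ry":0,"rz":0.9,"claw":255},{"x":50,"y":-345,"z":0,"rx":0,"ry":0,"rz":1.1,"claw":255},{"x":58,"y":-400,"z":0,"rx":0,"ry":0,"rz":1.3,"claw":255},{"x":66,"y":-455,"z":0,"rx":0,"ry":0,"rz":1.34,"claw":255},{"x":72,"y":-495,"z":0,"rx":0,"ry":0,"rz":1.34,"claw":255}]'

```text
time_s: 9.78
position: [0.5326, 0.2425, 0.1611]
tcp_rot: [[0.998, -0.059, -0.002], [-0.059, -0.998, -0.0], [-0.002, 0.0, -1.0]]
force: [0.2, -0.3, -0.1]
opening: 0.093
grasp_force: 30.0
```

```bash
python3 -c "
from h import *
go(.539,.299,.16,-93.5)"
```

```text
t 9.775 pos [0.5326 0.2425 0.1611] phi -93.39 q [ 13.5  31.1  90.9   0.   58.1 106.9] open 0.09281739608448045 F [ 0.2 -0.3 -0.1]
shift [  3.  -56.8   1. ] turn [0.   0.02 0.02]
```

>>> apply_moves --rows '[{"x":2,"y":-30,"z":0,"rx":0,"ry":0,"rz":0,"claw":255},{"x":3,"y":-50,"z":8,"rx":0,"ry":0,"rz":0,"claw":255},{"x":3,"y":-57,"z":15,"rx":0,"ry":0,"rz":0,"claw":255},{"x":3,"y":-57,"z":18,"rx":0,"ry":0,"rz":0,"claw":255},{"x":3,"y":-57,"z":18,"rx":0,"ry":0,"rz":0,"claw":255}]'

```text
time_s: 10.4
position: [0.5399, 0.2957, 0.1433]
tcp_rot: [[0.998, -0.062, -0.002], [-0.062, -0.998, -0.001], [-0.002, 0.001, -1.0]]
force: [0.5, -0.2, -0.2]
opening: 0.087
grasp_force: 30.0
```

```bash
python3 -c "
from h import *
go(.539,.299,.16,-93.5)
im=save('wrist','w5')[0]; save('scene','s5')
cv2.imwrite('pics/w5b.png',cv2.resize(im[60:240,135:375,::-1],(800,600),interpolation=cv2.INTER_CUBIC))"
```

```text
t 10.4 pos [0.5399 0.2957 0.1433] phi -93.55 q [ 18.3  34.5  87.3  -0.   58.3 111.9] open 0.08686972074511888 F [ 0.5 -0.2 -0.2]
shift [ -1.1  -3.3 -16.7] turn [ 0.01  0.02 -0.01]
```

View pics/w5b.png

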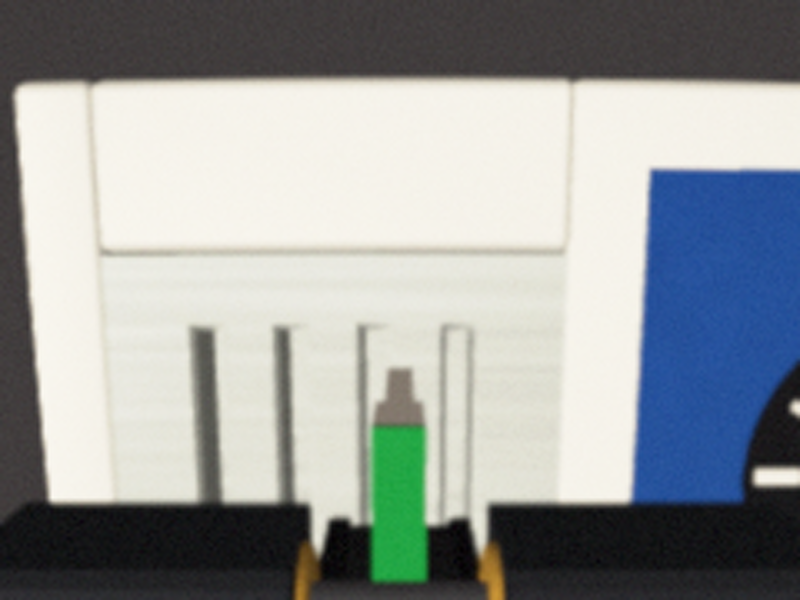

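The wrist view shows the held card upright at column 400. The slot ends lie at row 326, in columns 203, 288, 372 and 457. Slot 2 (372) is the next one to the left.

```bash
python3 -c "
from h import *
z=load('w5'); g=lambda u,v,h=.088: px2w(z,135+u/3.3333,60+v/3.3333,plane=h)
for u in (203,288,372,457): print(g(u,326).round(4), (px2w(z,135+u/3.3333,60+315/3.3333)).round(4))
for p in [(103,251),(566,249),(571,80),(92,80)]: print('block/lid',g(*p,h=.088 if p[1]>200 else .084))
print('panel',g(651,169,.084))
s=read_state();R=np.array(s['tcp_rot']);P=np.array(s['position'])
im=z['im'].astype(int); m=(im[:,:,1]>im[:,:,0]+60)&(im[:,:,1]>im[:,:,2]+40); m[:185]=0;v,u=np.nonzero(m)
Q=np.array([px2w(z,a,b) for a,b in zip(u,v)]); 
ok=v<225;print('green',[(r,u[v==r].min(),u[v==r].max(),Q[v==r].mean(0).round(4)) for r in range(190,230,5)])
"
```

```text
[0.5804 0.3406 0.088 ] [0.5831 0.3402 0.0884]
[0.5791 0.3203 0.088 ] [0.5817 0.3201 0.0877]
[0.5779 0.3003 0.088 ] [0.5805 0.3001 0.0879]
[0.5766 0.28   0.088 ] [0.5793 0.28   0.0888]
block/lid [0.59969918 0.36237944 0.088     ]
block/lid [0.59317521 0.25361998 0.088     ]
block/lid [0.63146024 0.25075828 0.084     ]
block/lid [0.63877122 0.36130028 0.084     ]
panel [0.6104411  0.23237451 0.084     ]
green [(190, np.int64(247), np.int64(262), array([0.5733, 0.2944, 0.178 ])), (195, np.int64(246), np.int64(262), array([0.5708, 0.2948, 0.1783])), (200, np.int64(246), np.int64(261), array([0.5663, 0.2955, 0.171 ])), (205, np.int64(246), np.int64(261), array([0.5635, 0.2957, 0.1708])), (210, np.int64(246), np.int64(261), array([0.5635, 0.2955, 0.1794])), (215, np.int64(247), np.int64(261), array([0.5605, 0.2954, 0.1782])), (220, np.int64(246), np.int64(262), array([0.5631, 0.2953, 0.1927])), (225, np.int64(246), np.int64(262), array([0.5548, 0.2958, 0.1773]))]
```

>>> apply_moves --rows '[{"x":2,"y":-4,"z":8,"rx":0,"ry":0,"rz":0,"claw":255},{"x":2,"y":-6.4,"z":16,"rx":0,"ry":0,"rz":0,"claw":255},{"x":2,"y":-6.4,"z":24,"rx":0,"ry":0,"rz":0,"claw":255},{"x":2,"y":-6.4,"z":26,"rx":0,"ry":0,"rz":0,"claw":255},{"x":2,"y":-6.4,"z":26,"rx":0,"ry":0,"rz":0,"claw":255}]'

```text
time_s: 11.12
position: [0.5425, 0.3032, 0.1176]
tcp_rot: [[0.998, -0.061, -0.001], [-0.061, -0.998, -0.0], [-0.0, 0.0, -1.0]]
force: [-0.3, 0.6, 0.8]
opening: 0.09
grasp_force: 30.0
```

```bash
python3 -c "
from h import *
go(.5416,.302,.094,-93.6)
im=save('wrist','w6')[0]
cv2.imwrite('pics/w6b.png',cv2.resize(im[110:230,175:335,::-1],(800,600),interpolation=cv2.INTER_CUBIC))"
```

```text
t 11.125 pos [0.5425 0.3032 0.1176] phi -93.47 q [ 18.9  36.8  87.5  -0.   55.7 112.4] open 0.08987928618745414 F [-0.3  0.6  0.8]
shift [-0.8  1.2 23.6] turn [0.   0.   0.02]
```

View pics/w6b.png

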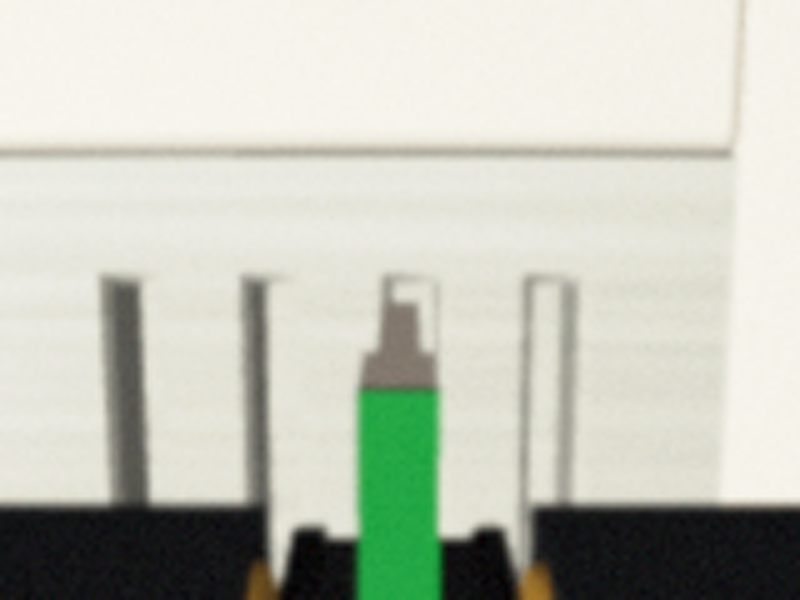

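```bash
python3 -c "
from h import *
z=load('w6'); g=lambda u,v,h: px2w(z,175+u/5,110+v/5,plane=h).round(4)
print('slot end',g(411,276,.088),'card end',g(400.5,303,.0957),g(398,389,.1517))"
```

```text
slot end [0.578  0.2998 0.088 ] card end [0.5756 0.3014 0.0957] [0.5768 0.3018 0.1517]
```

>>> apply_moves --rows '[{"x":0,"y":1.3,"z":0,"rx":0,"ry":0,"rz":0,"claw":255},{"x":0,"y":1.3,"z":3,"rx":0,"ry":0,"rz":0,"claw":255},{"x":0,"y":1.3,"z":6,"rx":0,"ry":0,"rz":0,"claw":255},{"x":0,"y":1.3,"z":9,"rx":0,"ry":0,"rz":0,"claw":255},{"x":0,"y":1.3,"z":12,"rx":0,"ry":0,"rz":0,"claw":255},{"x":0,"y":1.3,"z":12,"rx":0,"ry":0,"rz":0,"claw":255}]'

```text
time_s: 11.92
position: [0.5423, 0.3018, 0.1055]
tcp_rot: [[0.998, -0.061, -0.001], [-0.061, -0.998, -0.0], [-0.001, 0.0, -1.0]]
force: [-0.7, -0.0, 0.1]
opening: 0.087
grasp_force: 30.0
```

The card has entered the slot with no contact force. Continuing down.

>>> apply_moves --rows '[{"x":0,"y":0,"z":4,"rx":0,"ry":0,"rz":0,"claw":255},{"x":0,"y":0,"z":8,"rx":0,"ry":0,"rz":0,"claw":255},{"x":0,"y":0,"z":12,"rx":0,"ry":0,"rz":0,"claw":255},{"x":0,"y":0,"z":15,"rx":0,"ry":0,"rz":0,"claw":255},{"x":0,"y":0,"z":17.5,"rx":0,"ry":0,"rz":0,"claw":255},{"x":0,"y":0,"z":18.5,"rx":0,"ry":0,"rz":0,"claw":255},{"x":0,"y":0,"z":18.5,"rx":0,"ry":0,"rz":0,"claw":255}]'

```text
time_s: 12.8
position: [0.5425, 0.3017, 0.0873]
tcp_rot: [[0.998, -0.061, -0.0], [-0.061, -0.998, -0.0], [-0.0, 0.0, -1.0]]
force: [-0.0, -0.3, -1.0]
opening: 0.088
grasp_force: 30.0
```

>>> apply_moves --rows '[{"x":0,"y":0,"z":0.7,"rx":0,"ry":0,"rz":0,"claw":255},{"x":0,"y":0,"z":1.4,"rx":0,"ry":0,"rz":0,"claw":255},{"x":0,"y":0,"z":2.0,"rx":0,"ry":0,"rz":0,"claw":255},{"x":0,"y":0,"z":2.0,"rx":0,"ry":0,"rz":0,"claw":255}]'

```text
time_s: 13.3
position: [0.5427, 0.3018, 0.0861]
tcp_rot: [[0.998, -0.06, 0.0], [-0.06, -0.998, -0.0], [0.0, 0.0, -1.0]]
force: [-1.9, -2.3, 4.8]
opening: 0.09
grasp_force: 30.0
```

Floor contact (about 5 N) comes exactly at the expected height, so the card is home. I release it and rise.

>>> apply_moves --rows '[{"x":0,"y":0,"z":1,"rx":0,"ry":0,"rz":0,"claw":225},{"x":0,"y":0,"z":1,"rx":0,"ry":0,"rz":0,"claw":200},{"x":0,"y":0,"z":0,"rx":0,"ry":0,"rz":0,"claw":180},{"x":0,"y":0,"z":0,"rx":0,"ry":0,"rz":0,"claw":170},{"x":0,"y":0,"z":-10,"rx":0,"ry":0,"rz":0,"claw":170},{"x":0,"y":0,"z":-30,"rx":0,"ry":0,"rz":0,"claw":170},{"x":0,"y":0,"z":-70,"rx":0,"ry":0,"rz":0,"claw":170},{"x":0,"y":0,"z":-100,"rx":0,"ry":0,"rz":0,"claw":170},{"x":0,"y":0,"z":-100,"rx":0,"ry":0,"rz":0,"claw":170}]'

```text
time_s: 14.42
position: [0.5447, 0.3027, 0.1889]
tcp_rot: [[0.998, -0.061, 0.007], [-0.061, -0.998, 0.002], [0.007, -0.003, -1.0]]
force: [-0.7, -0.1, 0.2]
opening: 0.335
grasp_force: 0.0
```

```bash
python3 -c "
from h import *
im=save('wrist','w7')[0]; z=load('w7')
im=im.astype(int); m=(im[:,:,1]>im[:,:,0]+60)&(im[:,:,1]>im[:,:,2]+40);v,u=np.nonzero(m)
k=(np.abs(u-255)<40)&(v<220); print([(r,px2w(z,u[k&(v==r)].mean(),r,depth=np.median(z['d'][r,u[k&(v==r)]])).round(4)) for r in range(v[k].min(),v[k].max(),8)])
go(.532,.164,.18,-123.5)"
```

```text
[(163, array([0.5767, 0.3004, 0.1211])), (171, array([0.5699, 0.3008, 0.1208])), (179, array([0.5629, 0.3012, 0.1205])), (187, array([0.5559, 0.3017, 0.1206])), (195, array([0.5488, 0.3021, 0.1206])), (203, array([0.5416, 0.3025, 0.1206])), (211, array([0.5345, 0.3034, 0.121 ]))]
t 14.475 pos [0.5432 0.3022 0.1869] phi -93.47 q [ 18.8  31.7  84.4   0.   63.7 112.3] open 0.3328569075180699 F [-0.7 -0.4 -0.8]
shift [ -2.9 138.6   6.8] turn [-0.02 -0.02  5.  ]
```

The card top is at z 0.1207, so it is home and upright. Next I go over the dial.

>>> apply_moves --rows '[{"x":-1,"y":45,"z":-3,"rx":0,"ry":0,"rz":1.5,"claw":155},{"x":-2,"y":95,"z":-3,"rx":0,"ry":0,"rz":3.2,"claw":155},{"x":-2.5,"y":130,"z":-3,"rx":0,"ry":0,"rz":5,"claw":155},{"x":-2.5,"y":136.5,"z":-3,"rx":0,"ry":0,"rz":5,"claw":155},{"x":-2.5,"y":136.5,"z":-3,"rx":0,"ry":0,"rz":5,"claw":155},{"x":-2.5,"y":136.5,"z":-3,"rx":0,"ry":0,"rz":5,"claw":155}]'

```text
time_s: 15.22
position: [0.5317, 0.1668, 0.1881]
tcp_rot: [[0.835, -0.55, -0.0], [-0.55, -0.835, 0.0], [-0.001, -0.0, -1.0]]
force: [-0.3, -0.0, -0.3]
opening: 0.394
grasp_force: 0.0
```

```bash
python3 -c "
from h import *
go(.532,.166,.19,-123.5)
im=save('wrist','w8')[0]; z=load('w8'); print('axis top px',w2px(z,[.5328,.1671,.126]))
cv2.imwrite('pics/w8b.png',cv2.resize(im[60:240,135:375,::-1],(800,600),interpolation=cv2.INTER_CUBIC))"
```

```text
t 15.225 pos [0.5317 0.1668 0.1881] phi -123.36 q [  5.9  27.   93.6   0.   59.4 129.3] open 0.39438606429518064 F [-0.3 -0.  -0.3]
shift [ 0.7  0.5 -1.9] turn [-0.    0.01  0.02]
axis top px [254.37852598 199.69093497]
```

View pics/w8b.png

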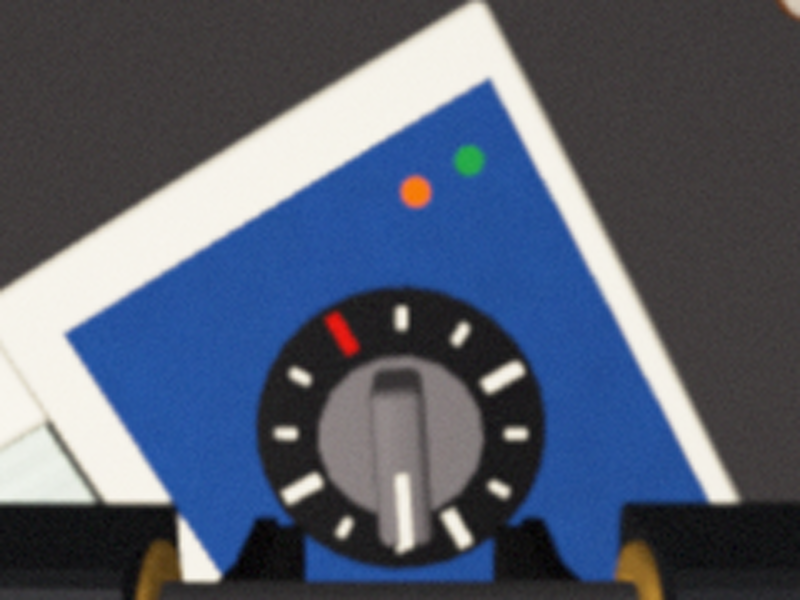

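The view shows the bar aligned with the jaws at column 401. The red mark is at 11 o'clock and the pointer at 6 o'clock, so the dial reads 35 min and needs a 120° anticlockwise turn. I descend and pinch the bar.

>>> apply_moves --rows '[{"x":0.7,"y":0,"z":35,"rx":0,"ry":0,"rz":0,"claw":155},{"x":0.7,"y":0,"z":65,"rx":0,"ry":0,"rz":0,"claw":155},{"x":0.7,"y":0,"z":85,"rx":0,"ry":0,"rz":0,"claw":155},{"x":0.7,"y":0,"z":95,"rx":0,"ry":0,"rz":0,"claw":155},{"x":0.7,"y":0,"z":101,"rx":0,"ry":0,"rz":0,"claw":170},{"x":0.7,"y":0,"z":101,"rx":0,"ry":0,"rz":0,"claw":190},{"x":0.7,"y":0,"z":101,"rx":0,"ry":0,"rz":0,"claw":205},{"x":0.7,"y":0,"z":101,"rx":0,"ry":0,"rz":0,"claw":255},{"x":0.7,"y":0,"z":101,"rx":0,"ry":0,"rz":0,"claw":255}]'

```text
time_s: 16.4
position: [0.5329, 0.1655, 0.0881]
tcp_rot: [[0.834, -0.552, 0.002], [-0.552, -0.834, 0.0], [0.001, -0.001, -1.0]]
force: [-1.0, -0.3, 3.2]
opening: 0.163
grasp_force: 30.0
```

>>> apply_moves --rows '[{"x":0,"y":0,"z":0,"rx":0,"ry":0,"rz":-1,"claw":255},{"x":0,"y":0,"z":0,"rx":0,"ry":0,"rz":-2,"claw":255},{"x":0,"y":0,"z":0,"rx":0,"ry":0,"rz":-3,"claw":255},{"x":0,"y":0,"z":0,"rx":0,"ry":0,"rz":-4,"claw":255},{"x":0,"y":0,"z":0,"rx":0,"ry":0,"rz":-5,"claw":255},{"x":0,"y":0,"z":0,"rx":0,"ry":0,"rz":-6,"claw":255},{"x":0,"y":0,"z":0,"rx":0,"ry":0,"rz":-7,"claw":255},{"x":0,"y":0,"z":0,"rx":0,"ry":0,"rz":-8,"claw":255},{"x":0,"y":0,"z":0,"rx":0,"ry":0,"rz":-9,"claw":255},{"x":0,"y":0,"z":0,"rx":0,"ry":0,"rz":-10,"claw":255}]'

```text
time_s: 17.65
position: [0.533, 0.1668, 0.0882]
tcp_rot: [[0.894, 0.449, 0.002], [0.449, -0.894, 0.003], [0.003, -0.001, -1.0]]
force: [0.3, 4.6, 2.3]
opening: 0.16
grasp_force: 30.0
```

```bash
python3 -c "
from h import *
go(.5328,.1665,.0881,-3.6); print(read_state()['moment'])"
```

```text
t 17.65 pos [0.533  0.1668 0.0882] phi -63.35 q [ 5.8 35.5 98.1  0.2 46.3 69.1] open 0.160380250386049 F [0.3 4.6 2.3]
shift [-0.4  0.2  0.1] turn [ 0.   -0.03 -9.96]
[ 0.71902248  0.13893929 -0.13738096]
```

Forces are small. Turning the second 60°.

>>> apply_moves --rows '[{"x":0,"y":0,"z":0,"rx":0,"ry":0,"rz":-1,"claw":255},{"x":0,"y":0,"z":0,"rx":0,"ry":0,"rz":-2,"claw":255},{"x":0,"y":0,"z":0,"rx":0,"ry":0,"rz":-3,"claw":255},{"x":0,"y":0,"z":0,"rx":0,"ry":0,"rz":-4,"claw":255},{"x":0,"y":0,"z":0,"rx":0,"ry":0,"rz":-5,"claw":255},{"x":0,"y":0,"z":0,"rx":0,"ry":0,"rz":-6,"claw":255},{"x":0,"y":0,"z":0,"rx":0,"ry":0,"rz":-7,"claw":255},{"x":0,"y":0,"z":0,"rx":0,"ry":0,"rz":-8,"claw":255},{"x":0,"y":0,"z":0,"rx":0,"ry":0,"rz":-9,"claw":255},{"x":0,"y":0,"z":0,"rx":0,"ry":0,"rz":-10,"claw":255}]'

```text
time_s: 18.9
position: [0.5319, 0.1675, 0.0881]
tcp_rot: [[0.059, 0.998, -0.0], [0.998, -0.059, 0.004], [0.004, -0.001, -1.0]]
force: [-1.3, 6.7, 4.5]
opening: 0.159
grasp_force: 30.0
```

>>> apply_moves --rows '[{"x":0,"y":0,"z":0,"rx":0,"ry":0,"rz":0,"claw":255},{"x":0,"y":0,"z":0,"rx":0,"ry":0,"rz":0,"claw":255}]'

```text
time_s: 19.15
position: [0.5319, 0.1675, 0.0881]
tcp_rot: [[0.062, 0.998, -0.0], [0.998, -0.062, 0.004], [0.004, -0.0, -1.0]]
force: [-2.3, 6.3, 3.4]
opening: 0.157
grasp_force: 30.0
```

```bash
python3 -c "
from h import *
go(.5328,.1665,.0881,-3.6); print(read_state()['moment'])"
```

```text
t 19.15 pos [0.5319 0.1675 0.0881] phi -3.57 q [ 5.9 35.5 98.1  0.3 46.4  9.3] open 0.1573362961635856 F [-2.3  6.3  3.4]
shift [-1.  1.  0.] turn [-0.   -0.03  0.01]
[ 1.15068305  0.38075636 -0.03634085]
```

The dial is at the angle. I release, rise and step aside.

>>> apply_moves --rows '[{"x":0,"y":0,"z":0,"rx":0,"ry":0,"rz":0,"claw":190},{"x":0,"y":0,"z":0,"rx":0,"ry":0,"rz":0,"claw":160},{"x":0,"y":0,"z":0,"rx":0,"ry":0,"rz":0,"claw":150},{"x":0,"y":0,"z":0,"rx":0,"ry":0,"rz":0,"claw":150},{"x":0,"y":0,"z":-15,"rx":0,"ry":0,"rz":0,"claw":150},{"x":0,"y":0,"z":-50,"rx":0,"ry":0,"rz":0,"claw":150},{"x":0,"y":0,"z":-100,"rx":0,"ry":0,"rz":0,"claw":150},{"x":0,"y":-30,"z":-120,"rx":0,"ry":0,"rz":0,"claw":150},{"x":0,"y":-30,"z":-120,"rx":0,"ry":0,"rz":0,"claw":150}]'

```text
time_s: 20.27
position: [0.5017, 0.1675, 0.21]
tcp_rot: [[0.06, 0.998, 0.003], [0.998, -0.06, 0.0], [0.001, 0.003, -1.0]]
force: [0.5, -0.9, -0.5]
opening: 0.413
grasp_force: 0.0
```

>>> apply_moves --rows '[{"x":-60,"y":-30,"z":-30,"rx":0,"ry":0,"rz":0,"claw":150},{"x":-120,"y":-30,"z":-50,"rx":0,"ry":0,"rz":0,"claw":150},{"x":-180,"y":-30,"z":-50,"rx":0,"ry":0,"rz":0,"claw":150},{"x":-240,"y":-30,"z":-50,"rx":0,"ry":0,"rz":0,"claw":150},{"x":-300,"y":-30,"z":-50,"rx":0,"ry":0,"rz":0,"claw":150},{"x":-300,"y":-30,"z":-50,"rx":0,"ry":0,"rz":0,"claw":150},{"x":-300,"y":-30,"z":-50,"rx":0,"ry":0,"rz":0,"claw":150}]'

```text
time_s: 21.15
position: [0.4542, -0.1305, 0.2569]
tcp_rot: [[0.062, 0.998, -0.001], [0.998, -0.062, 0.001], [0.001, -0.001, -1.0]]
force: [0.1, 0.6, 0.0]
opening: 0.414
grasp_force: 0.0
```

```bash
python3 -c "
from h import *
t=save('top','t9')[0]; s=save('scene','s9')[0]
c=np.zeros((600,800,3),np.uint8)
c[:300,:400]=cv2.resize(t[160:250,65:185],(400,300),interpolation=cv2.INTER_CUBIC)
c[:300,400:]=cv2.resize(t,(400,300)); c[300:,:400]=cv2.resize(s[85:175,250:370],(400,300),interpolation=cv2.INTER_CUBIC); c[300:,400:]=cv2.resize(s,(400,300))
cv2.imwrite('pics/c9.png',c[:,:,::-1])"
```

```text
(no output)
```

View pics/c9.png

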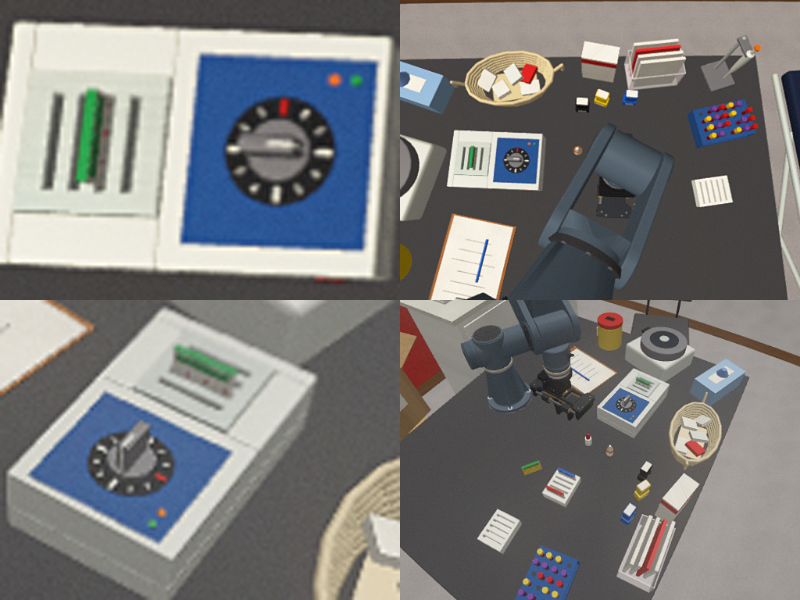

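The card stands home in the block at (90,135), and the dial pointer is on the 15-minute mark at 3 o'clock (red at 12). The bystanders have not moved. Handing in.

```bash
python3 -c "
from rig import hand_in; print(hand_in())"
```

```text
the job is handed in; nothing more can be done
None
```

The green card is fully home in slot 2 of the incubator block, the timer dial is at 15 minutes, and the job was handed in at about 21 s; the final pictures show everything else where it stood, and the hand-in call returned no verdict.

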